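# Find the dragging index wheel and put it in the repair block

### The arm

A 7-joint arm with a two-finger parallel gripper is mounted at the origin on the work surface. World frame = base frame: x ahead of the robot, y to its left, z up, the work surface at z = 0. Lengths are in m, angles in rad, forces in N, time in s.
With the tool pointing down it reaches from about 0.425 to 0.925 m from the base axis. Payload 6.8 kg.
Tool frame: the origin (TCP) lies midway between the tips of the shut fingers; the grasp point (between the pads) lies 19 mm behind it; z points along the fingers, y is the line along which they close (so a half turn about z gives the same grasp; the last joint's range is limited). The gripper opens to 85 mm and grips with 20 to 120 N. Pads are 22 mm wide; open, the fingers measure 114 mm over their backs; the gripper's body (76 mm by 85 mm) begins 54 mm behind the grasp point. The pads swing forward as they close: fully open they stand 13 mm farther back than shut.
Start: joints at [1.227, 0.477, 0.022, 1.555, -0.011, 1.109, -0.083], TCP at [0.158, -0.656, 0.231] pointing down, gripper open.
Joint ranges: [-2.96, 2.96], [-0.34, 2.1], [-1.41, 1.46], [0.24, 2.44], [-1.37, 4.51], [0.17, 1.92], [-2.96, 2.96]. Speed limits (rad/s): [2.39, 2.39, 3.14, 3.14, 3.14, 3.14, 3.14].

### API

Orientations are given as a unit quaternion [w, x, y, z].
In Python, from station import * gives the robot as it stands. The module is installed in compiled form; this text tells all that it offers.
- The arm moves only by the shell command python3 -m jog 'ROWS' [OPENING] [FORCE]. ROWS is JSON, a list of rows, each an object of numbers: "x", "y", "z": the shift along the tool's x, y, z in m; "ax", "ay", "az": the turn, a rotation vector about the tool's x, y, z in rad. In form: [{"x": .., "y": .., "z": .., "ax": .., "ay": .., "az": ..}, ...]. A call has 1 to 12 rows; each row is the pose to reach, as a shift and turn from the pose commanded when the call began, along the tool's axes at that moment; what a row does not reach only later rows make up. A row lasts 1/10 s, in which the tool goes at most 50 mm and 8.59 degrees, less where a joint would pass 70% of its speed; a pose out of reach is approached as far as the arm can. A call with a gripper value outside its range is refused whole. OPENING is the opening, from 0 (shut) to 1 (fully open), set as the call begins (- or left out, the last holds). The fingers move at their own pace and stop on an object; FORCE is the grip in N (left out, the last holds). Time passes only in rows, so rows that repeat a pose let the fingers close. It gives the time, the measured TCP pose, the force, the opening and the grip force at its end, in the units of the state.
- get_obs(): the state, without advancing time (a new reading comes with each control period).
- read_camera(name): name is "side" or "top"; returns the picture (420x560x3 uint8, red, green, blue); there is no depth.
- camera_params(name): a dict with "K" (3x3 intrinsics, pixels), "origin" and "attitude" of the camera in the world. Camera axes: x right, y up, looking along -z (the intrinsics and any distortion apply to the point x, -y, -z); pixel columns grow to the right and rows downward; lengths in m; the calibration is good to about 2 mm. A picture is of the moment at which its call begins. camera_params takes no time and is no camera call.
- hand_in(): hands the job in; it is judged then, once.
The state is a dict: "t": time; "q": joint angles; "joint_vel": joint speeds; "joint_torque": joint torques, N m; "eef_pos": TCP position; "tool_rot": TCP orientation; "contact_force": force on the tool from outside, world axes, zero at the start; "torque": the same for the moment, N m; "gripper_width": opening from 0.0 (shut) to 1.0 (fully open); "grasp_force": force on a finger pad.
Only numpy, scipy, OpenCV 4.12 (cv2) and the standard library are available. Lean on these libraries where they do the work, as an engineer would, in place of code of your own. Each camera call takes 0.05 s, during which the arm holds its last target. There are 200 camera calls.

### The job

Of the three three-armed index wheels in the rail, one has a bad bearing that drags. Leave each unit standing in the rail and gently and slowly push an arm of each wheel a good quarter turn round, leaving it turned, to feel how hard it goes; then lift the dragging unit out by its square head and set it gently down into the square socket of the repair block, upright, fully home, and let go. Leave the two free-running units seated in the rail and everything else where it is.

Things in the scene. Friction and masses are not known exactly. Their poses are not given: they have to be found in the camera images.
- unit_a: Index-wheel unit, one of three alike, in any order. Origin: centre of its foot; z up the axle; x, y square to shank and head. Upward from it: shank 20 mm square, bevelled foot, z 0-28 mm; flange 44 mm across, z 28-38 (its underside rests on rail or block); wheel z 39-55; steel head 18 mm square, z 56-84, fixed to the shank, not turning: lift by it. 0.35 kg.
- wheel_a: Black wheel of unit_a; turns either way without end, stays where left. Origin: on the axle, at its underside. 16 mm thick, hub 36 mm across, 3 arms 15 mm wide, 120 degrees apart, 52 mm long from the axle, one along its x. Pushed slowly (20 mm/s) on an arm 40 mm from the axle, a good wheel yields at about 1 N, the dragging one at 6 to 11 N, more if faster or nearer the axle.
- wheel_a_arm (a point): Point on wheel_a at mid thickness, 45 mm from the axle, near the tip of the arm that lies along the wheel's x.
- unit_b: Index-wheel unit, one of three alike, in any order. Origin: centre of its foot; z up the axle; x, y square to shank and head. Upward from it: shank 20 mm square, bevelled foot, z 0-28 mm; flange 44 mm across, z 28-38 (its underside rests on rail or block); wheel z 39-55; steel head 18 mm square, z 56-84, fixed to the shank, not turning: lift by it. 0.35 kg.
- wheel_b: Black wheel of unit_b; turns either way without end, stays where left. Origin: on the axle, at its underside. 16 mm thick, hub 36 mm across, 3 arms 15 mm wide, 120 degrees apart, 52 mm long from the axle, one along its x. Pushed slowly (20 mm/s) on an arm 40 mm from the axle, a good wheel yields at about 1 N, the dragging one at 6 to 11 N, more if faster or nearer the axle.
- wheel_b_arm (a point): Point on wheel_b at mid thickness, 45 mm from the axle, near the tip of the arm that lies along the wheel's x.
- unit_c: Index-wheel unit, one of three alike, in any order. Origin: centre of its foot; z up the axle; x, y square to shank and head. Upward from it: shank 20 mm square, bevelled foot, z 0-28 mm; flange 44 mm across, z 28-38 (its underside rests on rail or block); wheel z 39-55; steel head 18 mm square, z 56-84, fixed to the shank, not turning: lift by it. 0.35 kg.
- wheel_c: Black wheel of unit_c; turns either way without end, stays where left. Origin: on the axle, at its underside. 16 mm thick, hub 36 mm across, 3 arms 15 mm wide, 120 degrees apart, 52 mm long from the axle, one along its x. Pushed slowly (20 mm/s) on an arm 40 mm from the axle, a good wheel yields at about 1 N, the dragging one at 6 to 11 N, more if faster or nearer the axle.
- wheel_c_arm (a point): Point on wheel_c at mid thickness, 45 mm from the axle, near the tip of the arm that lies along the wheel's x.
- rail: One unit in it drags; its worn bearing also sits 0.06 mm low, far too little to see or measure, and only the rules use that. Fixed aluminium guide rail, 80 x 360 x 34 mm (x, y, z), with three square blind sockets in a row along its y, 135 mm apart, the units standing in them. Origin: centre of the underside.
- repair_socket (a point): Centre of the mouth of the empty square socket in the repair block, at the top face of the block (34 mm above the table); axes square to the socket's sides, z up. The socket is 21.5 mm square, 29 mm deep, bevelled 2 mm at the mouth, takes the shank in any of its four quarter turns.
- repair_block: Fixed steel block 90 x 90 x 34 mm with one empty square socket in the middle of its top. Origin: centre of the underside.
- grease_tin: Bystander, to be left alone: grey tin, 60 mm in diameter, 60 mm high; origin under its centre.
- wrench: Bystander, to be left alone: steel wrench 160 mm long, lying; origin near its middle.
- screwdriver: Bystander, to be left alone: screwdriver 170 mm long, lying; origin near its middle.
- star_knob: Bystander, to be left alone: black five-lobed clamping knob, 54 mm across, 30 mm high with a brass stud up; origin under its centre.
- cup: Bystander, to be left alone: white plastic cup, 70 mm across, 75 mm high; origin under its centre.
- collar: Bystander, to be left alone: steel shaft collar, 40 mm across, 15 mm high; origin under its centre.
- parts_tray: Bystander, to be left alone: grey two-part tray with pins, 100 x 140 x 30 mm; origin under its centre.

How it is judged:
By the outcome, as a careful person would: the job done as asked, in the order asked, and still so for the second after the job is handed in, with the robot touching nothing.
It also fails if it takes over 72 s, if anything falls off the work surface, if the arm or the gripper's body presses on something with over 40 N, if the wrist force passes 120 N, or if a joint passes its speed limit or range.

## Working session

There is one attempt and no reset: what is moved stays moved. The work goes in short steps, Python scripts to look and compute and a shell command to move; the robot and the scene stay as the last step left them, time stands still between calls to the robot, and variables do not carry over. Pictures are saved under pics/ and viewed, at most 10 in all, crops included, and the job is handed in when it is done.

```bash
mkdir -p pics
python3 - <<'E'
from station import *
import cv2
for n in("top","side"):
    im=read_camera(n); cv2.imwrite(f"pics/{n}0.png",im[:,:,::-1]); p=camera_params(n); print(n,p)
o=get_obs(); print(o)
E
```

```text
top {'K': array([[391.79262024,   0.        , 282.07563073],
       [  0.        , 391.79262024, 209.65724371],
       [  0.        ,   0.        ,   1.        ]]), 'origin': array([ 0.37035481, -0.07406924,  0.93841673]), 'attitude': array([-0.69492033, -0.07504783,  0.04959951,  0.71343777])}
side {'K': array([[407.41781729,   0.        , 280.77157978],
       [  0.        , 407.41781729, 209.40965196],
       [  0.        ,   0.        ,   1.        ]]), 'origin': array([0.02335024, 0.47525633, 0.52209195]), 'attitude': array([-0.33729493, -0.19515415,  0.44281866,  0.80750147])}
{'t': 0.1, 'q': array([ 1.22689925,  0.47771426,  0.0223315 ,  1.55637575, -0.01148941,
        1.1092957 , -0.08310087]), 'joint_vel': array([-0.00164103, -0.00114199,  0.00062153, -0.00360523,  0.00167752,
        0.00103139, -0.00087003]), 'joint_torque': array([ 5.58397893e-03, -5.97755563e+01,  1.61407817e+00, -2.81949681e+01,
        1.28724807e-02,  4.99742600e-03, -2.14867833e-05]), 'eef_pos': array([ 0.15755642, -0.65579264,  0.23041507]), 'tool_rot': array([-8.16961846e-04,  9.93055697e-01,  1.17642212e-01, -1.60029534e-04]), 'contact_force': array([-0.4877649 , -0.76283226,  0.37837907]), 'torque': array([-0.02445084,  0.02118192,  0.03326357]), 'grasp_force': 0.0, 'gripper_width': 0.9952594347967544}
```

View pics/top0.png

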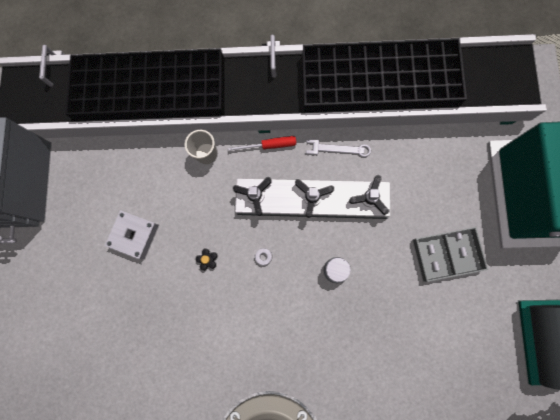

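View pics/side0.png

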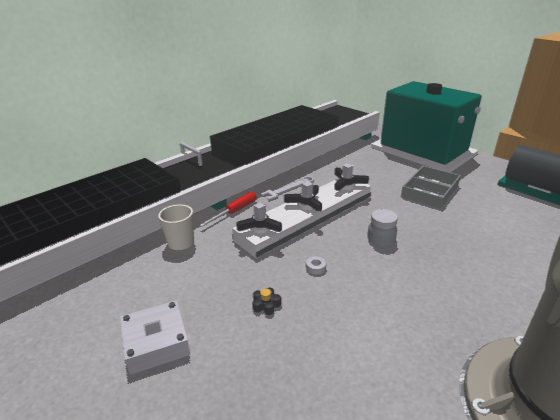

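The top view shows the rail at about (312,199), with wheels at (254,195), (313,195) and (373,195). The repair block is at (131,236), the cup at (200,145), the screwdriver and wrench sit just beyond the rail, and the collar (263,257) and tin (338,270) are on the near side. I'll enlarge this view to measure.

```bash
cat > h.py <<'E'
import numpy as np, cv2
from scipy.spatial.transform import Rotation as R
from station import *
def rot(q): return R.from_quat([q[1],q[2],q[3],q[0]])
def pix2w(n,uv,z):
    p=camera_params(n);uv=np.atleast_2d(uv).astype(float)
    K=p["K"];d=np.c_[(uv[:,0]-K[0,2])/K[0,0],-(uv[:,1]-K[1,2])/K[1,1],-np.ones(len(uv))]
    w=rot(p["attitude"]).apply(d);o=p["origin"]
    return o+w*((z-o[2])/w[:,2])[:,None]
def proj(n,P):
    p=camera_params(n);c=rot(p["attitude"]).inv().apply(np.atleast_2d(P)-p["origin"]);K=p["K"]
    return np.c_[K[0,2]+K[0,0]*c[:,0]/-c[:,2],K[1,2]+K[1,1]*c[:,1]/c[:,2]]
E
python3 - <<'E'
from h import *
im=cv2.imread("pics/top0.png")
a=cv2.resize(im[168:228,228:398],None,fx=4.7,fy=4.7,interpolation=cv2.INTER_CUBIC)
b=cv2.resize(im[205:265,100:165],None,fx=4.7,fy=4.7,interpolation=cv2.INTER_CUBIC)
o=np.zeros((a.shape[0]+b.shape[0],a.shape[1],3),np.uint8);o[:a.shape[0]]=a;o[a.shape[0]:,:b.shape[1]]=b
s=cv2.imread("pics/side0.png")[155:240,225:375]
s=cv2.resize(s,None,fx=3.2,fy=3.2,interpolation=cv2.INTER_CUBIC)[:b.shape[0]]
o[a.shape[0]:a.shape[0]+s.shape[0],310:310+s.shape[1]]=s[:,:o.shape[1]-310]
cv2.imwrite("pics/c1.png",o);print(o.shape)
print(pix2w("top",[[254,193],[313,195],[373,194]],.118))
print(pix2w("top",[[131,235]],.034),pix2w("top",[[338,269]],.06),pix2w("top",[[200,145]],.075))
E
```

```text
(564, 799, 3)
[[ 0.55531306  0.01346063  0.118     ]
 [ 0.54696904 -0.11291454  0.118     ]
 [ 0.54517312 -0.24010459  0.118     ]]
[[0.48215387 0.3139614  0.034     ]] [[ 0.39084134 -0.16455516  0.06      ]] [[0.68331075 0.14292658 0.075     ]]
```

View pics/c1.png

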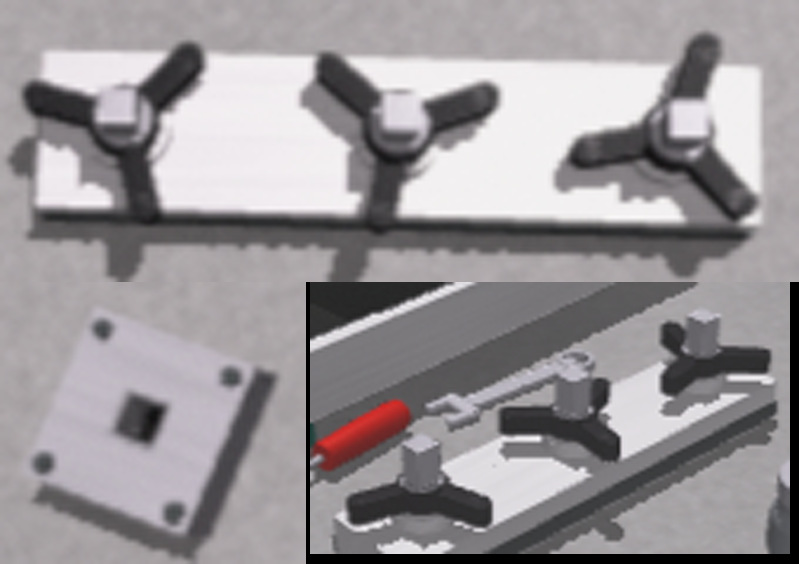

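The crop shows the rail's top corners near (42,52), (760,68), (760,226) and (37,208). The heads are at (117,109), (403,112) and (689,117), and the socket is at (141,418). I'll turn these into poses.

Run:
```python
from h import *
np.set_printoptions(precision=4,suppress=True)
f=lambda a:(np.array(a,float)+.5)/4.7-.5+[228,168]
g=lambda a:(np.array(a,float)+.5-[0,282])/4.7-.5+[100,205]
rc=pix2w("top",f([[42,52],[760,68],[760,226],[37,208]]),.034)
print("rail",rc[:,:2],rc.mean(0), np.linalg.norm(rc[0]-rc[1]),np.linalg.norm(rc[1]-rc[2]),np.linalg.norm(rc[0]-rc[3]))
d=rc[0]+rc[3]-rc[1]-rc[2];print("yaw of y axis", np.degrees(np.arctan2(-d[0],d[1])))
h=pix2w("top",f([[117,109],[403,112],[689,117]]),.09);print("heads",h, np.linalg.norm(np.diff(h,axis=0),axis=1))
d=h[0]-h[2];print("yaw",np.degrees(np.arctan2(-d[0],d[1])))
for i,t in enumerate([[[35,98],[192,56],[147,212]],[[328,66],[485,95],[380,215]],[[706,48],[583,152],[742,203]]]):
    w=pix2w("top",f(t),.061);c=w.mean(0);e=w-h[i]
    print("wheel",i,c,np.degrees(np.arctan2(e[:,1],e[:,0])),np.linalg.norm(e[:,:2],axis=1))
b=pix2w("top",g([[98,307],[255,370],[192,532],[32,475]]),.034)
e=np.diff(b,axis=0);print("block",b.mean(0),np.linalg.norm(e,axis=1),np.degrees(np.arctan2(e[:,1],e[:,0])),pix2w("top",g([[141,418]]),.034))
sc=lambda a:(np.array(a,float)-[310,282])/3.2+[225,155]
print("side heads", pix2w("side",sc([[420,441],[574,372],[703,318]]),.09))
print("side block", pix2w("side",[[152,327]],.034))
print("collar",pix2w("top",[[263,257]],.015),"tin",pix2w("top",[[338,270]],.06),"cup",pix2w("top",[[200,145]],.075))
print("screwdr",pix2w("top",[[280,143]],.02),"wrench",pix2w("top",[[313,148],[364,150]],.01),"knob",pix2w("top",[[206,259]],.03))
```

```text
rail [[ 0.6106  0.0639]
 [ 0.5905 -0.2969]
 [ 0.5106 -0.2913]
 [ 0.5302  0.0666]] [ 0.5605 -0.1144  0.034 ] 0.36140976979032013 0.08011869624553815 0.08051950104540873
yaw of y axis -3.1594789716034777
heads [[ 0.5667  0.0197  0.09  ]
 [ 0.561  -0.1153  0.09  ]
 [ 0.5544 -0.2486  0.09  ]] [0.1352 0.1335]
yaw -2.629561046166162
wheel 0 [0.567  0.0193 0.061 ] [  72.7502  -46.5579 -166.3706] [0.0456 0.0469 0.0462]
wheel 1 [ 0.5612 -0.1139  0.061 ] [ 48.1973 -71.7036 165.3114] [0.0461 0.0437 0.0455]
wheel 2 [ 0.5525 -0.2482  0.061 ] [ -22.0637  101.568  -142.1585] [0.0436 0.0468 0.0464]
block [0.4845 0.3158 0.034 ] [0.0888 0.0852 0.0877] [-112.9179  160.2715   69.7342] [[0.4857 0.3175 0.034 ]]
side heads [[ 0.5664  0.0189  0.09  ]
 [ 0.5586 -0.1168  0.09  ]
 [ 0.5468 -0.2457  0.09  ]]
side block [[0.4834 0.3189 0.034 ]]
collar [[0.4239 0.0048 0.015 ]] tin [[ 0.3887 -0.1645  0.06  ]] cup [[0.6833 0.1429 0.075 ]]
screwdr [[ 0.7012 -0.0415  0.02  ]] wrench [[ 0.6889 -0.1224  0.01  ]
 [ 0.6792 -0.247   0.01  ]] knob [[0.4218 0.1363 0.03  ]]
```

```bash
cat >> h.py <<'E'
def goto(x,y,z,psi):
    "shift/turn in tool axes from measured pose to tool-down pose with tool x at heading psi (deg)"
    o=get_obs();r=rot(o["tool_rot"]);c,s=np.cos(np.radians(psi)),np.sin(np.radians(psi))
    t=R.from_matrix(np.array([[c,s,0],[s,-c,0],[0,0,-1]]))
    print("shift",np.round(r.inv().apply(np.array([x,y,z])-o["eef_pos"]),4),"turn",np.round((r.inv()*t).as_rotvec(),4),"t",o["t"],"q",np.round(o["q"],2))
E
python3 - <<'E'
from h import *
goto(.5825,-.292,.13,-21)
v=np.array([42,18])
for sg in(1,-1):
    a=np.radians(2.5*np.arange(1,13));v=np.array([42,18*sg])
    print(np.round(np.c_[v[0]*np.cos(a)+18*np.sin(a)-42, sg*(-42*np.sin(a)+18*np.cos(a)-18),-sg*a*1000]/1000,4).tolist())
E
```

```text
shift [ 0.4982 -0.2543  0.1008] turn [-1.600e-03  6.000e-04  6.023e-01] t 0.1 q [ 1.23  0.48  0.02  1.56 -0.01  1.11 -0.08]
[[0.0007, -0.0018, -0.0436], [0.0014, -0.0037, -0.0873], [0.002, -0.0056, -0.1309], [0.0025, -0.0076, -0.1745], [0.0029, -0.0095, -0.2182], [0.0032, -0.0115, -0.2618], [0.0035, -0.0135, -0.3054], [0.0036, -0.0155, -0.3491], [0.0037, -0.0174, -0.3927], [0.0037, -0.0194, -0.4363], [0.0036, -0.0214, -0.48], [0.0034, -0.0234, -0.5236]]
[[0.0007, 0.0018, 0.0436], [0.0014, 0.0037, 0.0873], [0.002, 0.0056, 0.1309], [0.0025, 0.0076, 0.1745], [0.0029, 0.0095, 0.2182], [0.0032, 0.0115, 0.2618], [0.0035, 0.0135, 0.3054], [0.0036, 0.0155, 0.3491], [0.0037, 0.0174, 0.3927], [0.0037, 0.0194, 0.4363], [0.0036, 0.0214, 0.48], [0.0034, 0.0234, 0.5236]]
```

```bash
python3 -m jog '[{"x":0.0415,"y":-0.0212,"z":0.006,"az":0.05},{"x":0.083,"y":-0.0424,"z":0.014,"az":0.1},{"x":0.1245,"y":-0.0636,"z":0.022,"az":0.15},{"x":0.166,"y":-0.0848,"z":0.03,"az":0.2},{"x":0.2075,"y":-0.106,"z":0.04,"az":0.25},{"x":0.249,"y":-0.127,"z":0.05,"az":0.3},{"x":0.2905,"y":-0.1484,"z":0.058,"az":0.35},{"x":0.332,"y":-0.1696,"z":0.066,"az":0.4},{"x":0.3735,"y":-0.1908,"z":0.075,"az":0.45},{"x":0.415,"y":-0.212,"z":0.084,"az":0.5},{"x":0.4565,"y":-0.233,"z":0.092,"az":0.55},{"x":0.498,"y":-0.254,"z":0.1,"az":0.6}]' 0 30; python3 -c "
from h import *
goto(.5825,-.292,.052,-21)"
```

```text
shift [ 0.4982 -0.2541  0.1788] turn [-1.600e-03  6.000e-04  6.023e-01] t 0.1 q [ 1.23  0.48  0.02  1.56 -0.01  1.11 -0.08]validation failed for argument at $[0]...
```

```bash
python3 -m jog '[{"x":0.0415,"y":-0.0212,"z":0.006,"ax":0,"ay":0,"az":0.05},{"x":0.083,"y":-0.0424,"z":0.014,"ax":0,"ay":0,"az":0.1},{"x":0.1245,"y":-0.0636,"z":0.022,"ax":0,"ay":0,"az":0.15},{"x":0.166,"y":-0.0848,"z":0.03,"ax":0,"ay":0,"az":0.2},{"x":0.2075,"y":-0.106,"z":0.04,"ax":0,"ay":0,"az":0.25},{"x":0.249,"y":-0.127,"z":0.05,"ax":0,"ay":0,"az":0.3},{"x":0.2905,"y":-0.1484,"z":0.058,"ax":0,"ay":0,"az":0.35},{"x":0.332,"y":-0.1696,"z":0.066,"ax":0,"ay":0,"az":0.4},{"x":0.3735,"y":-0.1908,"z":0.075,"ax":0,"ay":0,"az":0.45},{"x":0.415,"y":-0.212,"z":0.084,"ax":0,"ay":0,"az":0.5},{"x":0.4565,"y":-0.233,"z":0.092,"ax":0,"ay":0,"az":0.55},{"x":0.498,"y":-0.254,"z":0.1,"ax":0,"ay":0,"az":0.6}]' 0 30; python3 -c "
from h import *
goto(.5825,-.292,.052,-21)"
```

```text
t: 1.3
eef_pos: [0.5835, -0.2916, 0.1306]
tool_rot: [-0.0, 0.983, -0.182, -0.0]
contact_force: [-0.3, -0.6, -0.9]
gripper_width: -0.003
grasp_force: 0.0
shift [-0.0008  0.0008  0.0786] turn [0.0001 0.0007 0.0002] t 1.3 q [ 0.36  0.54  0.01  1.7  -0.01  0.9  -1.56]
```

```bash
python3 -m jog '[{"x":0,"y":0,"z":0.02,"ax":0,"ay":0,"az":0},{"x":0,"y":0,"z":0.05,"ax":0,"ay":0,"az":0},{"x":0,"y":0.001,"z":0.065,"ax":0,"ay":0,"az":0},{"x":-0.001,"y":0.001,"z":0.072,"ax":0,"ay":0,"az":0},{"x":-0.001,"y":0.001,"z":0.078,"ax":0,"ay":0,"az":0},{"x":-0.001,"y":0.001,"z":0.078,"ax":0,"ay":0,"az":0}]'
python3 - <<'E'
from h import *
im=read_camera("top"); s=read_camera("side")
a=cv2.resize(im[150:240,300:420],(480,360),interpolation=cv2.INTER_CUBIC)
b=cv2.resize(s[130:220,260:400],(560,360),interpolation=cv2.INTER_CUBIC)
cv2.imwrite("pics/w2.png",np.vstack([np.pad(a,((0,0),(0,80),(0,0))),b])[:,:,::-1][:600])
goto(.5825,-.292,.052,-21)
E
```

```text
t: 1.9
eef_pos: [0.5811, -0.294, 0.0533]
tool_rot: [0.0, 0.983, -0.181, 0.0]
contact_force: [1.1, -0.0, 0.5]
gripper_width: -0.001
grasp_force: 0.0
shift [-0.0001 -0.0022  0.0023] turn [-0.     -0.0016  0.0018] t 2.0 q [ 0.37  0.64  0.01  1.74 -0.01  0.76 -1.56]
```

View pics/w2.png

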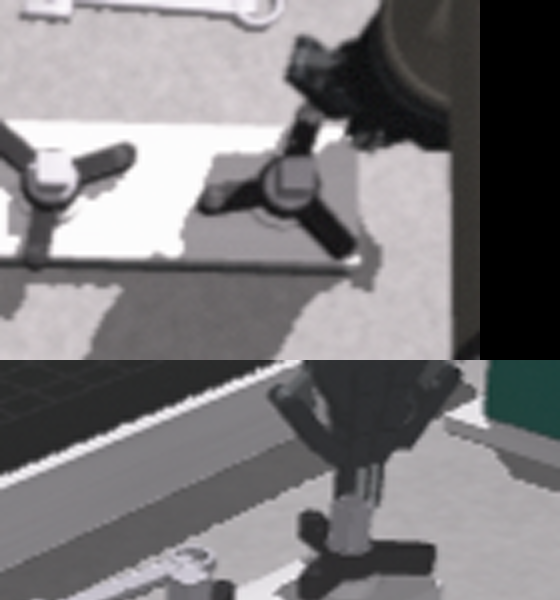

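The gripper has come down beside the far arm of the right-hand wheel (about (300,130) in the crop), clear of the head. I'll start with the straight approach.

```bash
python3 -m jog '[{"x":0,"y":-0.002,"z":0.001,"ax":0,"ay":0,"az":0},{"x":0,"y":-0.004,"z":0.001,"ax":0,"ay":0,"az":0},{"x":0,"y":-0.006,"z":0.001,"ax":0,"ay":0,"az":0},{"x":0,"y":-0.008,"z":0.001,"ax":0,"ay":0,"az":0},{"x":0,"y":-0.01,"z":0.001,"ax":0,"ay":0,"az":0},{"x":0,"y":-0.012,"z":0.001,"ax":0,"ay":0,"az":0}]'
python3 -m jog '[{"x":0.0007,"y":-0.0018,"z":0,"ax":0,"ay":0,"az":-0.0436},{"x":0.0014,"y":-0.0037,"z":0,"ax":0,"ay":0,"az":-0.0873},{"x":0.002,"y":-0.0056,"z":0,"ax":0,"ay":0,"az":-0.1309},{"x":0.0025,"y":-0.0076,"z":0,"ax":0,"ay":0,"az":-0.1745},{"x":0.0029,"y":-0.0095,"z":0,"ax":0,"ay":0,"az":-0.2182},{"x":0.0032,"y":-0.0115,"z":0,"ax":0,"ay":0,"az":-0.2618},{"x":0.0035,"y":-0.0135,"z":0,"ax":0,"ay":0,"az":-0.3054},{"x":0.0036,"y":-0.0155,"z":0,"ax":0,"ay":0,"az":-0.3491}]'
```

```text
t: 2.6
eef_pos: [0.5857, -0.2821, 0.0524]
tool_rot: [-0.0, 0.983, -0.181, 0.0]
contact_force: [-0.4, 0.1, -0.1]
gripper_width: 0.002
grasp_force: 0.1
t: 3.4
eef_pos: [0.5943, -0.2722, 0.0526]
tool_rot: [0.002, 1.0, -0.008, 0.0]
contact_force: [0.5, -5.8, -0.9]
gripper_width: -0.0
grasp_force: 2.6
```

```bash
python3 -m jog '[{"x":0.0007,"y":-0.0018,"z":0,"ax":0,"ay":0,"az":-0.0436},{"x":0.0014,"y":-0.0037,"z":0,"ax":0,"ay":0,"az":-0.0873},{"x":0.002,"y":-0.0056,"z":0,"ax":0,"ay":0,"az":-0.1309},{"x":0.0025,"y":-0.0076,"z":0,"ax":0,"ay":0,"az":-0.1745},{"x":0.0029,"y":-0.0095,"z":0,"ax":0,"ay":0,"az":-0.2182},{"x":0.0032,"y":-0.0115,"z":0,"ax":0,"ay":0,"az":-0.2618},{"x":0.0035,"y":-0.0135,"z":0,"ax":0,"ay":0,"az":-0.3054},{"x":0.0036,"y":-0.0155,"z":0,"ax":0,"ay":0,"az":-0.3491}]'
python3 -c "
from h import *
o=get_obs();p=o['eef_pos']-[.554,-.249,0];r=rot(o['tool_rot']).as_matrix();print(r[:,0]@p,r[:,1]@p,np.degrees(np.arctan2(r[1,0],r[0,0])))"
```

```text
t: 4.2
eef_pos: [0.5997, -0.2565, 0.053]
tool_rot: [0.002, 0.986, 0.166, 0.002]
contact_force: [5.1, -6.1, -0.6]
gripper_width: 0.003
grasp_force: 2.6
0.04083912464754714 0.022338909008723613 19.14447153108584
```

```bash
for i in 1 2; do python3 -m jog '[{"x":0.0007,"y":-0.0018,"z":0,"ax":0,"ay":0,"az":-0.0436},{"x":0.0014,"y":-0.0037,"z":0,"ax":0,"ay":0,"az":-0.0873},{"x":0.002,"y":-0.0056,"z":0,"ax":0,"ay":0,"az":-0.1309},{"x":0.0025,"y":-0.0076,"z":0,"ax":0,"ay":0,"az":-0.1745},{"x":0.0029,"y":-0.0095,"z":0,"ax":0,"ay":0,"az":-0.2182},{"x":0.0032,"y":-0.0115,"z":0,"ax":0,"ay":0,"az":-0.2618},{"x":0.0035,"y":-0.0135,"z":0,"ax":0,"ay":0,"az":-0.3054},{"x":0.0036,"y":-0.0155,"z":0,"ax":0,"ay":0,"az":-0.3491},{"x":0.0037,"y":-0.0174,"z":0,"ax":0,"ay":0,"az":-0.3927},{"x":0.0037,"y":-0.0194,"z":0,"ax":0,"ay":0,"az":-0.4363},{"x":0.0036,"y":-0.0214,"z":0,"ax":0,"ay":0,"az":-0.48},{"x":0.0034,"y":-0.0234,"z":0,"ax":0,"ay":0,"az":-0.5236}]'
python3 -c "
from h import *
o=get_obs();p=o['eef_pos']-[.554,-.249,0];r=rot(o['tool_rot']).as_matrix();print(r[:,0]@p,r[:,1]@p,np.degrees(np.arctan2(r[1,0],r[0,0])),r.T@o['contact_force'])"; done
```

```text
t: 5.4
eef_pos: [0.597, -0.2317, 0.0535]
tool_rot: [0.002, 0.909, 0.416, 0.003]
contact_force: [6.6, -3.1, -0.6]
gripper_width: 0.0
grasp_force: 2.8
0.041381615877505475 0.021626230444502115 49.20822762354316 [1.98710206 6.99198852 0.66706666]
t: 6.6
eef_pos: [0.5824, -0.2115, 0.0537]
tool_rot: [0.002, 0.77, 0.638, 0.003]
contact_force: [6.9, 2.0, -0.5]
gripper_width: -0.0
grasp_force: 3.1
0.04227661935679282 0.021351703203473196 79.29853346559796 [3.2770022  6.37232438 0.57734296]
```

Wheel 2 resists with a steady 7 N or so, which puts it in the dragging range. I'll finish its turn, back off and lift.

```bash
python3 -m jog '[{"x":0.0007,"y":-0.0018,"z":0,"ax":0,"ay":0,"az":-0.0436},{"x":0.0014,"y":-0.0037,"z":0,"ax":0,"ay":0,"az":-0.0873},{"x":0.002,"y":-0.0056,"z":0,"ax":0,"ay":0,"az":-0.1309},{"x":0.002,"y":-0.0056,"z":0,"ax":0,"ay":0,"az":-0.1309},{"x":0.002,"y":-0.0016,"z":0,"ax":0,"ay":0,"az":-0.1309},{"x":0.001,"y":0.004,"z":0,"ax":0,"ay":0,"az":-0.1309},{"x":0.001,"y":0.008,"z":-0.005,"ax":0,"ay":0,"az":-0.1309},{"x":0.001,"y":0.01,"z":-0.03,"ax":0,"ay":0,"az":-0.1309},{"x":0.001,"y":0.01,"z":-0.06,"ax":0,"ay":0,"az":-0.1309}]'
python3 -c "
from h import *
goto(.6015,-.146,.11,107)"
```

```text
t: 7.5
eef_pos: [0.5875, -0.2138, 0.1118]
tool_rot: [-0.001, 0.728, 0.686, -0.001]
contact_force: [0.9, -0.6, 0.2]
gripper_width: 0.003
grasp_force: 0.0
shift [0.0685 0.01   0.0018] turn [-0.0031 -0.0012 -0.3559] t 7.5 q [ 0.61  0.58 -0.5   1.75  0.34  0.9  -0.09]
```

```bash
python3 -m jog '[{"x":0.02,"y":0.003,"z":0,"ax":0,"ay":0,"az":-0.12},{"x":0.045,"y":0.007,"z":0,"ax":0,"ay":0,"az":-0.24},{"x":0.065,"y":0.01,"z":0,"ax":0,"ay":0,"az":-0.356},{"x":0.0685,"y":0.01,"z":0.015,"ax":0,"ay":0,"az":-0.356},{"x":0.0685,"y":0.01,"z":0.04,"ax":0,"ay":0,"az":-0.356},{"x":0.0685,"y":0.01,"z":0.055,"ax":0,"ay":0,"az":-0.356},{"x":0.0685,"y":0.01,"z":0.06,"ax":0,"ay":0,"az":-0.356},{"x":0.0685,"y":0.01,"z":0.06,"ax":0,"ay":0,"az":-0.356}]'
cat >> h.py <<'E'
def chk(c):
    o=get_obs();p=o['eef_pos']-[*c,0];r=rot(o['tool_rot']).as_matrix()
    print("rel tool mm",np.round([r[:,0]@p*1e3,r[:,1]@p*1e3],1),"psi",np.round(np.degrees(np.arctan2(r[1,0],r[0,0])),1),"F tool",np.round(r.T@o['contact_force'],1),"q",np.round(o['q'],2))
E
python3 -c "
from h import *
chk([.5605,-.1148])"
```

```text
t: 8.3
eef_pos: [0.6015, -0.1465, 0.0511]
tool_rot: [-0.001, 0.595, 0.803, -0.001]
contact_force: [-0.1, 0.4, -0.4]
gripper_width: -0.001
grasp_force: 0.0
rel tool mm [-42.3  29.9] psi 106.9 F tool [0.4 0.1 0.4] q [ 0.54  0.67 -0.55  1.79  0.46  0.81  0.06]
```

```bash
python3 -m jog '[{"x":0,"y":-0.002,"z":0,"ax":0,"ay":0,"az":0},{"x":0,"y":-0.004,"z":0,"ax":0,"ay":0,"az":0},{"x":0,"y":-0.006,"z":0,"ax":0,"ay":0,"az":0},{"x":0,"y":-0.008,"z":0,"ax":0,"ay":0,"az":0},{"x":0,"y":-0.01,"z":0,"ax":0,"ay":0,"az":0},{"x":0,"y":-0.012,"z":0,"ax":0,"ay":0,"az":0}]'
for i in 1 2 3; do python3 -m jog '[{"x":-0.0007,"y":-0.0018,"z":0,"ax":0,"ay":0,"az":0.0436},{"x":-0.0014,"y":-0.0037,"z":0,"ax":0,"ay":0,"az":0.0873},{"x":-0.002,"y":-0.0056,"z":0,"ax":0,"ay":0,"az":0.1309},{"x":-0.0025,"y":-0.0076,"z":0,"ax":0,"ay":0,"az":0.1745},{"x":-0.0029,"y":-0.0095,"z":0,"ax":0,"ay":0,"az":0.2182},{"x":-0.0032,"y":-0.0115,"z":0,"ax":0,"ay":0,"az":0.2618},{"x":-0.0035,"y":-0.0135,"z":0,"ax":0,"ay":0,"az":0.3054},{"x":-0.0036,"y":-0.0155,"z":0,"ax":0,"ay":0,"az":0.3491},{"x":-0.0037,"y":-0.0174,"z":0,"ax":0,"ay":0,"az":0.3927},{"x":-0.0037,"y":-0.0194,"z":0,"ax":0,"ay":0,"az":0.4363},{"x":-0.0036,"y":-0.0214,"z":0,"ax":0,"ay":0,"az":0.48},{"x":-0.0034,"y":-0.0234,"z":0,"ax":0,"ay":0,"az":0.5236}]'
python3 -c "
from h import *
chk([.5605,-.1148])"; done
```

```text
t: 8.9
eef_pos: [0.5909, -0.1494, 0.0525]
tool_rot: [0.0, 0.595, 0.804, 0.0]
contact_force: [1.1, -0.4, -0.8]
gripper_width: -0.006
grasp_force: 0.3
t: 10.1
eef_pos: [0.5699, -0.1598, 0.0526]
tool_rot: [0.001, 0.783, 0.622, 0.0]
contact_force: [1.7, -1.4, 0.2]
gripper_width: 0.008
grasp_force: 0.5
rel tool mm [-41.8  19.4] psi 76.9 F tool [-0.9  2.  -0.2] q [ 0.49  0.6  -0.43  1.87  0.36  0.75 -0.36]
t: 11.3
eef_pos: [0.546, -0.158, 0.0525]
tool_rot: [0.0, 0.917, 0.398, 0.0]
contact_force: [-0.2, -1.7, -0.2]
gripper_width: 0.003
grasp_force: 0.6
rel tool mm [-41.4  19. ] psi 46.9 F tool [-1.4  1.   0.2] q [ 0.41  0.55 -0.3   1.93  0.25  0.69 -0.8 ]
t: 12.5
eef_pos: [0.5263, -0.1444, 0.0524]
tool_rot: [0.0, 0.989, 0.147, -0.0]
contact_force: [-0.5, -2.3, 0.3]
gripper_width: 0.0
grasp_force: 0.6
rel tool mm [-41.4  18.4] psi 16.9 F tool [-1.2  2.  -0.3] q [ 0.29  0.51 -0.18  1.99  0.14  0.65 -1.25]
```

Wheel 1 yields at 1–2 N, so it runs free. I'll finish its turn and move on.

```bash
python3 -m jog '[{"x":-0.0007,"y":-0.0018,"z":0,"ax":0,"ay":0,"az":0.0436},{"x":-0.0014,"y":-0.0037,"z":0,"ax":0,"ay":0,"az":0.0873},{"x":-0.002,"y":-0.0056,"z":0,"ax":0,"ay":0,"az":0.1309},{"x":-0.0025,"y":-0.0076,"z":0,"ax":0,"ay":0,"az":0.1745},{"x":-0.0029,"y":-0.0095,"z":0,"ax":0,"ay":0,"az":0.2182},{"x":-0.0029,"y":-0.0095,"z":0,"ax":0,"ay":0,"az":0.2182},{"x":-0.0029,"y":-0.0055,"z":0,"ax":0,"ay":0,"az":0.2182},{"x":-0.002,"y":0.0005,"z":0,"ax":0,"ay":0,"az":0.2182},{"x":-0.002,"y":0.003,"z":-0.015,"ax":0,"ay":0,"az":0.2182},{"x":-0.002,"y":0.003,"z":-0.045,"ax":0,"ay":0,"az":0.2182},{"x":-0.002,"y":0.003,"z":-0.06,"ax":0,"ay":0,"az":0.2182}]'
python3 -c "
from h import *
chk([.5605,-.1148])
goto(.519,.039,.11,13)"
```

```text
t: 13.6
eef_pos: [0.5267, -0.1484, 0.1142]
tool_rot: [0.0, 0.999, 0.039, 0.001]
contact_force: [0.3, -0.5, -1.1]
gripper_width: -0.003
grasp_force: 0.0
rel tool mm [-36.1  30.9] psi 4.5 F tool [0.3 0.5 1.1] q [ 0.27  0.42 -0.13  1.96  0.08  0.77 -1.4 ]
shift [ 0.0071 -0.1874  0.0041] turn [ 0.0008 -0.0023 -0.148 ] t 13.6 q [ 0.27  0.42 -0.13  1.96  0.08  0.77 -1.4 ]
```

```bash
python3 -m jog '[{"x":0.001,"y":-0.03,"z":0,"ax":0,"ay":0,"az":-0.03},{"x":0.003,"y":-0.07,"z":0,"ax":0,"ay":0,"az":-0.06},{"x":0.005,"y":-0.115,"z":0,"ax":0,"ay":0,"az":-0.1},{"x":0.007,"y":-0.155,"z":0,"ax":0,"ay":0,"az":-0.13},{"x":0.007,"y":-0.182,"z":0.005,"ax":0,"ay":0,"az":-0.148},{"x":0.007,"y":-0.187,"z":0.02,"ax":0,"ay":0,"az":-0.148},{"x":0.007,"y":-0.187,"z":0.045,"ax":0,"ay":0,"az":-0.148},{"x":0.007,"y":-0.187,"z":0.057,"ax":0,"ay":0,"az":-0.148},{"x":0.007,"y":-0.187,"z":0.061,"ax":0,"ay":0,"az":-0.148},{"x":0.007,"y":-0.187,"z":0.061,"ax":0,"ay":0,"az":-0.148}]'
python3 -c "
from h import *
chk([.567,.0195])"
```

```text
t: 14.6
eef_pos: [0.5177, 0.039, 0.051]
tool_rot: [0.0, 0.994, 0.113, -0.0]
contact_force: [0.3, 0.2, 0.1]
gripper_width: 0.004
grasp_force: 0.0
rel tool mm [-43.7 -30.1] psi 13.0 F tool [ 0.3 -0.1 -0.1] q [-0.04  0.49 -0.2   2.05  0.16  0.62 -1.68]
```

```bash
python3 -m jog '[{"x":0,"y":0.002,"z":0,"ax":0,"ay":0,"az":0},{"x":0,"y":0.004,"z":0,"ax":0,"ay":0,"az":0},{"x":0,"y":0.006,"z":0,"ax":0,"ay":0,"az":0},{"x":0.001,"y":0.008,"z":0,"ax":0,"ay":0,"az":0},{"x":0.001,"y":0.01,"z":0,"ax":0,"ay":0,"az":0},{"x":0.001,"y":0.012,"z":0,"ax":0,"ay":0,"az":0}]'
for i in 1 2 3; do python3 -m jog '[{"x":-0.0007,"y":0.0018,"z":0,"ax":0,"ay":0,"az":-0.0436},{"x":-0.0014,"y":0.0037,"z":0,"ax":0,"ay":0,"az":-0.0873},{"x":-0.002,"y":0.0056,"z":0,"ax":0,"ay":0,"az":-0.1309},{"x":-0.0025,"y":0.0076,"z":0,"ax":0,"ay":0,"az":-0.1745},{"x":-0.0029,"y":0.0095,"z":0,"ax":0,"ay":0,"az":-0.2182},{"x":-0.0032,"y":0.0115,"z":0,"ax":0,"ay":0,"az":-0.2618},{"x":-0.0035,"y":0.0135,"z":0,"ax":0,"ay":0,"az":-0.3054},{"x":-0.0036,"y":0.0155,"z":0,"ax":0,"ay":0,"az":-0.3491},{"x":-0.0037,"y":0.0174,"z":0,"ax":0,"ay":0,"az":-0.3927},{"x":-0.0037,"y":0.0194,"z":0,"ax":0,"ay":0,"az":-0.4363},{"x":-0.0036,"y":0.0214,"z":0,"ax":0,"ay":0,"az":-0.48},{"x":-0.0034,"y":0.0234,"z":0,"ax":0,"ay":0,"az":-0.5236}]'
python3 -c "
from h import *
chk([.567,.0195])"; done
python3 -m jog '[{"x":-0.0007,"y":0.0018,"z":0,"ax":0,"ay":0,"az":-0.0436},{"x":-0.0014,"y":0.0037,"z":0,"ax":0,"ay":0,"az":-0.0873},{"x":-0.002,"y":0.0056,"z":0,"ax":0,"ay":0,"az":-0.1309},{"x":-0.0025,"y":0.0076,"z":0,"ax":0,"ay":0,"az":-0.1745},{"x":-0.0029,"y":0.0095,"z":0,"ax":0,"ay":0,"az":-0.2182},{"x":-0.0029,"y":0.0095,"z":0,"ax":0,"ay":0,"az":-0.2182},{"x":-0.0029,"y":0.0055,"z":0,"ax":0,"ay":0,"az":-0.2182},{"x":-0.002,"y":-0.0005,"z":0,"ax":0,"ay":0,"az":-0.2182},{"x":-0.002,"y":-0.003,"z":-0.015,"ax":0,"ay":0,"az":-0.2182},{"x":-0.002,"y":-0.003,"z":-0.055,"ax":0,"ay":0,"az":-0.2182},{"x":-0.002,"y":-0.003,"z":-0.1,"ax":0,"ay":0,"az":-0.2182}]'
```

```text
t: 15.2
eef_pos: [0.5214, 0.0281, 0.0514]
tool_rot: [-0.0, 0.994, 0.113, 0.0]
contact_force: [-0.2, 0.8, 1.8]
gripper_width: 0.0
grasp_force: 0.7
t: 16.4
eef_pos: [0.5235, 0.0045, 0.0514]
tool_rot: [-0.0, 0.93, 0.367, 0.0]
contact_force: [-0.1, 0.7, -0.3]
gripper_width: 0.001
grasp_force: 0.6
rel tool mm [-41.9 -18.8] psi 43.1 F tool [ 0.4 -0.6  0.3] q [ 0.13  0.5  -0.33  2.04  0.26  0.64 -1.18]
t: 17.6
eef_pos: [0.5368, -0.015, 0.0513]
tool_rot: [-0.0, 0.803, 0.596, -0.0]
contact_force: [-1.0, 1.6, 0.9]
gripper_width: -0.003
grasp_force: 0.5
rel tool mm [-41.8 -18.9] psi 73.1 F tool [ 1.3 -1.4 -0.9] q [ 0.27  0.54 -0.45  2.    0.36  0.68 -0.71]
t: 18.8
eef_pos: [0.558, -0.0253, 0.0512]
tool_rot: [-0.0, 0.622, 0.783, -0.0]
contact_force: [-0.6, -0.2, 1.9]
gripper_width: -0.001
grasp_force: 0.6
rel tool mm [-41.6 -18.9] psi 103.1 F tool [-0.  -0.6 -1.9] q [ 0.38  0.59 -0.57  1.94  0.47  0.74 -0.24]
t: 19.9
eef_pos: [0.5543, -0.0276, 0.1523]
tool_rot: [-0.001, 0.533, 0.846, -0.001]
contact_force: [1.1, -0.1, 0.9]
gripper_width: -0.0
grasp_force: 0.0
```

Wheel 0 also yields at about 1 N, so the right-hand unit (wheel 2) is the dragging one. Now I'll check the turned wheels and take a closer look at the block.

Run:
```python
from h import *
im=read_camera("top");s=read_camera("side")
cv2.imwrite("pics/top1.png",im[:,:,::-1]);cv2.imwrite("pics/side1.png",s[:,:,::-1])
r=lambda a,k:cv2.resize(a,None,fx=k,fy=k,interpolation=cv2.INTER_CUBIC)
a=r(im[208:264,103:160],7);b=r(s[297:373,115:195],5)
o=np.zeros((600,800,3),np.uint8);o[:a.shape[0],:a.shape[1]]=a;o[:b.shape[0],400:400+b.shape[1]]=b
c=r(im[160:226,228:398],3);o[400:400+c.shape[0],:c.shape[1]]=c[:200]
d=r(im[175:220,350:400],6);o[385:600,520:800]=d[:215,:280]
cv2.imwrite("pics/c2.png",o[:,:,::-1]);print(a.shape,b.shape,c.shape)
goto(.554,-.249,.13,87)
```

```text
(392, 399, 3) (380, 400, 3) (198, 510, 3)
shift [-0.1981 -0.1009  0.0282] turn [0.0106 0.0026 0.4975] t 20.0 q [ 0.5   0.46 -0.72  1.87  0.38  0.93  0.05]
```

View pics/c2.png

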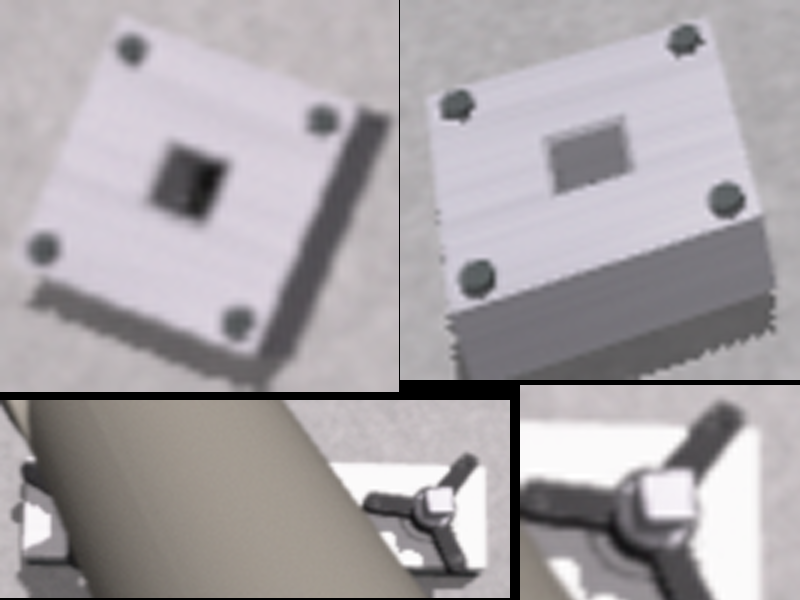

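The block is clear in both views: in the enlarged crop the top-view socket is at about (189,182) and the side-view one at about (590,154). Wheel 2's arms have visibly turned. Next I'll work out the block pose from the screws, corners and socket.

Run:
```python
from h import *
np.set_printoptions(precision=4,suppress=True)
f=lambda a:(np.array(a,float)+.5)/7-.5+[103,208]
g=lambda a:(np.array(a,float)+.5-[400,0])/5-.5+[115,297]
S={"top":(f,dict(screw=[[131,48],[322,120],[238,322],[43,248]],corner=[[120,17],[362,100],[260,357],[20,272]],sock=[[172,140],[230,158],[205,226],[148,204]])),
"side":(g,dict(screw=[[457,104],[685,38],[726,199],[478,277]],corner=[[430,95],[708,20],[763,212],[450,312]],sock=[[545,135],[626,115],[635,172],[553,195]]))}
for n,(h,d) in S.items():
  for k,v in d.items():
    w=pix2w(n,h(v),.034 if k!="screw" else .035);e=np.roll(w,-1,0)-w
    print(n,k,w.mean(0)[:2],np.linalg.norm(e,axis=1),(np.degrees(np.arctan2(e[:,1],e[:,0])))%90)
# same head, both cams: unit2 crop in top1 (6x, origin 520,385 -> 350,175)
print(pix2w("top",(np.array([[667,496]])+.5-[520,385])/6-.5+[350,175],.09))
```

```text
top screw [0.485 0.319] [0.0717 0.0719 0.0725 0.0723] [68.2821 68.9823 68.5923 68.4223]
top corner [0.4845 0.317 ] [0.09   0.091  0.0883 0.091 ] [69.8688 69.8602 69.8472 70.9633]
top sock [0.4857 0.3176] [0.0212 0.024  0.0213 0.0227] [71.6631 71.736  68.1339 71.5521]
side screw [0.483  0.3186] [0.0721 0.0727 0.072  0.0725] [68.5242 68.2684 68.3846 68.3699]
side corner [0.4824 0.3185] [0.0885 0.0875 0.09   0.0897] [67.0728 68.8172 68.4653 67.8271]
side sock [0.4822 0.3186] [0.0248 0.0247 0.0244 0.0256] [64.4278 66.2637 66.4381 67.0829]
[[ 0.5531 -0.2483  0.09  ]]
```

```bash
python3 -m jog '[{"x":-0.03,"y":-0.015,"z":0,"ax":0,"ay":0,"az":0.08},{"x":-0.07,"y":-0.036,"z":0.005,"ax":0,"ay":0,"az":0.17},{"x":-0.112,"y":-0.057,"z":0.01,"ax":0.005,"ay":0,"az":0.28},{"x":-0.154,"y":-0.078,"z":0.018,"ax":0.01,"ay":0.002,"az":0.4},{"x":-0.186,"y":-0.095,"z":0.025,"ax":0.01,"ay":0.002,"az":0.48},{"x":-0.198,"y":-0.101,"z":0.028,"ax":0.01,"ay":0.0026,"az":0.4975},{"x":-0.198,"y":-0.101,"z":0.028,"ax":0.01,"ay":0.0026,"az":0.4975}]' 0.6 30
python3 -c "
from h import *
goto(.554,-.249,.064,87)"
```

```text
t: 20.7
eef_pos: [0.5488, -0.2521, 0.123]
tool_rot: [-0.004, 0.727, 0.687, -0.004]
contact_force: [-0.1, 0.9, 0.1]
gripper_width: 0.599
grasp_force: 0.0
shift [0.0034 0.0057 0.0589] turn [-0.0111  0.0005 -0.0035] t 20.7 q [ 0.72  0.54 -0.53  1.79  0.34  0.91 -0.01]
```

```bash
python3 -m jog '[{"x":0.002,"y":0.003,"z":0.01,"ax":-0.006,"ay":0,"az":-0.003},{"x":0.0034,"y":0.0057,"z":0.025,"ax":-0.011,"ay":0,"az":-0.003},{"x":0.0034,"y":0.0057,"z":0.04,"ax":-0.011,"ay":0,"az":-0.003},{"x":0.0034,"y":0.0057,"z":0.05,"ax":-0.011,"ay":0,"az":-0.003},{"x":0.0034,"y":0.0057,"z":0.055,"ax":-0.011,"ay":0,"az":-0.003},{"x":0.0034,"y":0.0057,"z":0.058,"ax":-0.011,"ay":0,"az":-0.003},{"x":0.0034,"y":0.0057,"z":0.058,"ax":-0.011,"ay":0,"az":-0.003},{"x":0.0034,"y":0.0057,"z":0.058,"ax":-0.011,"ay":0,"az":-0.003}]'
python3 -c "
from h import *
goto(.554,-.249,.064,87);chk([.554,-.249])
im=read_camera('top');s=read_camera('side')
r=lambda a,k:cv2.resize(a,None,fx=k,fy=k,interpolation=cv2.INTER_CUBIC)
o=np.hstack([r(im[160:235,330:420],4.4)[:330,:396],r(s[125:207,300:400],4)[:328,:400] if 0 else r(s[125:208,300:400],4)[:330,:400]])
cv2.imwrite('pics/g1.png',o[:,:,::-1])"
```

```text
t: 21.5
eef_pos: [0.5555, -0.2468, 0.0657]
tool_rot: [0.001, 0.724, 0.689, 0.0]
contact_force: [-1.1, 0.0, -0.2]
gripper_width: 0.601
grasp_force: 0.0
shift [-0.0023 -0.0014  0.0017] turn [0.0015 0.0002 0.0031] t 21.5 q [ 0.68  0.62 -0.5   1.82  0.39  0.8  -0.06]
rel tool mm [2.3 1.5] psi 87.2 F tool [-0.  -1.1  0.2] q [ 0.68  0.62 -0.5   1.82  0.39  0.8  -0.06]
```

View pics/g1.png

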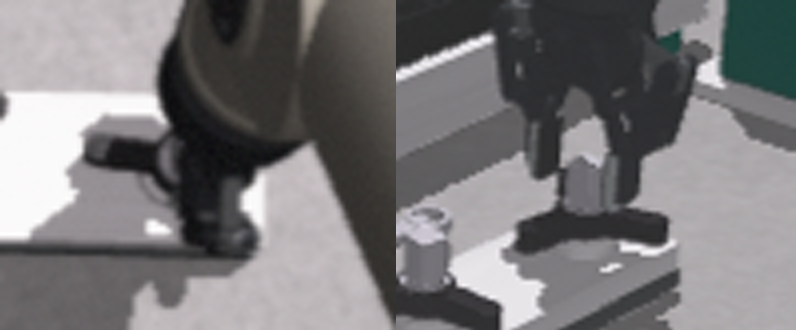

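The fingers straddle the head, seen at about (587,185) in the side half of the crop. I'll make a small correction and close.

```bash
python3 -m jog '[{"x":-0.0022,"y":-0.0014,"z":0.001,"ax":0,"ay":0,"az":0},{"x":-0.0022,"y":-0.0014,"z":0.001,"ax":0,"ay":0,"az":0},{"x":-0.0022,"y":-0.0014,"z":0.001,"ax":0,"ay":0,"az":0},{"x":-0.0022,"y":-0.0014,"z":0.001,"ax":0,"ay":0,"az":0},{"x":-0.0022,"y":-0.0014,"z":0.001,"ax":0,"ay":0,"az":0},{"x":-0.0022,"y":-0.0014,"z":0.001,"ax":0,"ay":0,"az":0},{"x":-0.0022,"y":-0.0014,"z":0.001,"ax":0,"ay":0,"az":0},{"x":-0.0022,"y":-0.0014,"z":0.001,"ax":0,"ay":0,"az":0}]' 0.1 50
python3 -c "
from h import *
chk([.554,-.249])"
```

```text
t: 22.4
eef_pos: [0.5529, -0.2491, 0.0643]
tool_rot: [-0.0, 0.724, 0.689, -0.0]
contact_force: [-5.9, -0.7, 5.2]
gripper_width: 0.203
grasp_force: 49.9
rel tool mm [-0.1 -1.1] psi 87.2 F tool [-1.  -5.9 -5.2] q [ 0.69  0.62 -0.5   1.82  0.39  0.8  -0.06]
```

```bash
python3 -m jog '[{"x":0,"y":-0.001,"z":-0.004,"ax":0,"ay":0,"az":0},{"x":0,"y":-0.001,"z":-0.01,"ax":0,"ay":0,"az":0},{"x":0,"y":-0.001,"z":-0.017,"ax":0,"ay":0,"az":0},{"x":0,"y":-0.001,"z":-0.025,"ax":0,"ay":0,"az":0},{"x":0,"y":-0.001,"z":-0.034,"ax":0,"ay":0,"az":0},{"x":0,"y":-0.001,"z":-0.045,"ax":0,"ay":0,"az":0},{"x":0,"y":-0.001,"z":-0.06,"ax":0,"ay":0,"az":0},{"x":0,"y":-0.001,"z":-0.08,"ax":0,"ay":0,"az":0},{"x":0,"y":-0.001,"z":-0.105,"ax":0,"ay":0,"az":0},{"x":0,"y":-0.001,"z":-0.12,"ax":0,"ay":0,"az":0},{"x":0,"y":-0.001,"z":-0.12,"ax":0,"ay":0,"az":0},{"x":0,"y":-0.001,"z":-0.12,"ax":0,"ay":0,"az":0}]'
python3 -c "
from h import *
im=read_camera('top');s=read_camera('side')
r=lambda a,k:cv2.resize(a,None,fx=k,fy=k,interpolation=cv2.INTER_CUBIC)
cv2.imwrite('pics/l1.png',r(s[70:220,250:420],4)[:,:,::-1])
goto(.484,.3184,.20,68.5);o=get_obs();print(o['contact_force'],o['torque'])"
```

```text
t: 23.6
eef_pos: [0.5523, -0.2488, 0.1841]
tool_rot: [0.0, 0.724, 0.689, 0.0]
contact_force: [0.2, -0.6, -4.5]
gripper_width: 0.2
grasp_force: 49.4
shift [ 0.563  -0.0954 -0.0165] turn [-0.0015 -0.0005  0.326 ] t 23.7 q [ 0.74  0.47 -0.56  1.75  0.29  1.01  0.03]
[ 0.10146177 -0.69042289 -3.96068587] [ 0.00929799  0.04979783 -0.01600442]
```

View pics/l1.png

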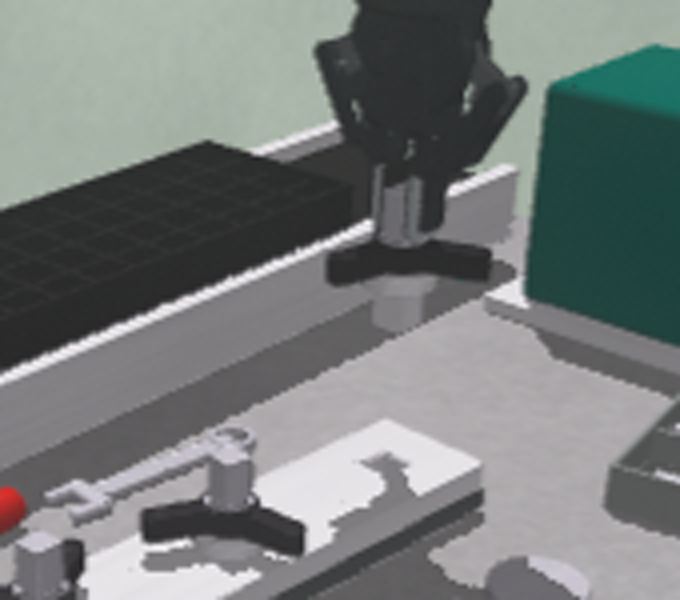

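The dragging unit is up and hanging upright, and the other two are still seated. Now I'll carry it to the block.

```bash
python3 -m jog '[{"x":0.012,"y":-0.002,"z":-0.004,"ax":0,"ay":0,"az":0},{"x":0.035,"y":-0.006,"z":-0.009,"ax":0,"ay":0,"az":0.01},{"x":0.07,"y":-0.012,"z":-0.014,"ax":0,"ay":0,"az":0.03},{"x":0.11,"y":-0.019,"z":-0.0165,"ax":0,"ay":0,"az":0.055},{"x":0.152,"y":-0.026,"z":-0.0165,"ax":0,"ay":0,"az":0.08},{"x":0.194,"y":-0.033,"z":-0.0165,"ax":0,"ay":0,"az":0.105},{"x":0.236,"y":-0.04,"z":-0.0165,"ax":0,"ay":0,"az":0.13},{"x":0.278,"y":-0.047,"z":-0.0165,"ax":0,"ay":0,"az":0.155},{"x":0.32,"y":-0.054,"z":-0.0165,"ax":0,"ay":0,"az":0.18},{"x":0.362,"y":-0.061,"z":-0.0165,"ax":0,"ay":0,"az":0.205},{"x":0.4,"y":-0.068,"z":-0.0165,"ax":0,"ay":0,"az":0.23},{"x":0.43,"y":-0.073,"z":-0.0165,"ax":0,"ay":0,"az":0.25}]'
python3 -m jog '[{"x":0,"y":0,"z":0,"ax":0,"ay":0,"az":0},{"x":0,"y":0,"z":0,"ax":0,"ay":0,"az":0}]'
python3 -c "
from h import *
goto(.484,.3184,.17,68.5)"
```

```text
t: 24.9
eef_pos: [0.4989, 0.1878, 0.2006]
tool_rot: [-0.0, 0.804, 0.595, 0.0]
contact_force: [0.6, 0.0, -3.1]
gripper_width: 0.201
grasp_force: 49.3
t: 25.1
eef_pos: [0.4996, 0.1855, 0.2004]
tool_rot: [0.0, 0.804, 0.595, -0.0]
contact_force: [-0.2, 0.1, -3.0]
gripper_width: 0.204
grasp_force: 49.4
shift [ 0.1226 -0.0537  0.0303] turn [-0.0002  0.0003  0.0791] t 25.1 q [ 0.09  0.36 -0.69  1.89  0.27  0.99 -1.01]
```

```bash
python3 -m jog '[{"x":0.012,"y":-0.005,"z":0,"ax":0,"ay":0,"az":0.01},{"x":0.035,"y":-0.015,"z":0.005,"ax":0,"ay":0,"az":0.025},{"x":0.065,"y":-0.028,"z":0.015,"ax":0,"ay":0,"az":0.045},{"x":0.092,"y":-0.04,"z":0.03,"ax":0,"ay":0,"az":0.065},{"x":0.111,"y":-0.049,"z":0.05,"ax":0,"ay":0,"az":0.075},{"x":0.12,"y":-0.053,"z":0.07,"ax":0,"ay":0,"az":0.079},{"x":0.1226,"y":-0.0537,"z":0.082,"ax":0,"ay":0,"az":0.079},{"x":0.1226,"y":-0.0537,"z":0.087,"ax":0,"ay":0,"az":0.079},{"x":0.1226,"y":-0.0537,"z":0.087,"ax":0,"ay":0,"az":0.079},{"x":0.1226,"y":-0.0537,"z":0.087,"ax":0,"ay":0,"az":0.079}]'
python3 - <<'E'
from h import *
goto(.484,.3184,.107,68.5)
im=read_camera('top');s=read_camera('side')
r=lambda a,k:cv2.resize(a,None,fx=k,fy=k,interpolation=cv2.INTER_CUBIC)
a=r(s[265:375,105:210],5);b=r(im[200:275,90:165],5)[:,:245]
o=np.hstack([a,np.pad(b,((0,a.shape[0]-b.shape[0]),(0,0),(0,0)))]);print(o.shape)
cv2.imwrite('pics/p1.png',o[:,:,::-1])
E
```

```text
t: 26.1
eef_pos: [0.4865, 0.3163, 0.1144]
tool_rot: [0.001, 0.828, 0.561, 0.001]
contact_force: [0.4, -0.7, -2.6]
gripper_width: 0.205
grasp_force: 49.2
shift [ 0.001  -0.0031  0.0074] turn [ 0.0016 -0.0005 -0.0047] t 26.1 q [-0.21  0.54 -0.63  1.86  0.4   0.88 -1.41]
(550, 770, 3)
```

View pics/p1.png

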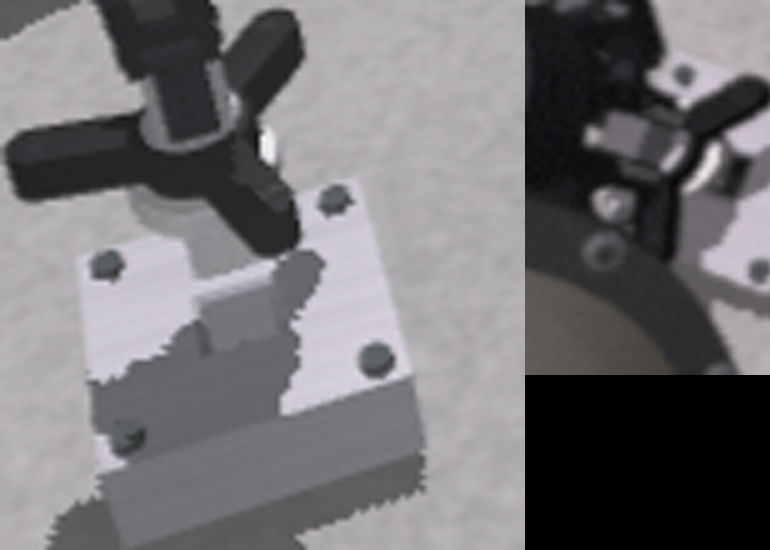

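The shank hangs just above the socket in the side view, with its lower edge running from about (193,278) to (270,260). I'll compare that with where the calibration predicts it.

Run:
```python
from h import *
o=get_obs();r=rot(o["tool_rot"]).as_matrix();print(o["eef_pos"])
for nm,z,hh in(("flange bottom corner-sq",.028,10),("shank low",.002,10),("foot",.0,8)):
    for sx in(-1,1):
        for sy in(-1,1):
            P=o["eef_pos"]+r@np.array([sx*hh/1e3,sy*hh/1e3,.0583-z]);print(nm,sx,sy,np.round(((proj("side",P)[0]-[105,265])+.5)*5-.5,1))
# flange outline and hub top extremes
t=np.linspace(0,2*np.pi,72)
for nm,z,rad in(("flange low",.028,22),("hub top",.055,18)):
    P=o["eef_pos"]+(r@np.c_[rad/1e3*np.cos(t),rad/1e3*np.sin(t),np.full(72,.0583-z)].T).T
    u=((proj("side",P)-[105,265])+.5)*5-.5;print(nm,u.min(0),u.max(0))
```

```text
[0.48652122 0.31684108 0.11467003]
flange bottom corner-sq -1 -1 [245.5 198.6]
flange bottom corner-sq -1 1 [236.6 154.5]
flange bottom corner-sq 1 -1 [175.9 218.1]
flange bottom corner-sq 1 1 [168.7 173.1]
shank low -1 -1 [261.  260.4]
shank low -1 1 [251.9 215.8]
shank low 1 -1 [193.1 280.2]
shank low 1 1 [185.6 234.6]
foot -1 -1 [254.5 262.4]
foot -1 1 [247.3 226.6]
foot 1 -1 [200.4 278.2]
foot 1 1 [194.3 241.8]
flange low [129.98679883 134.0743059 ] [282.38766369 240.71082033]
hub top [124.7650711  76.8734663] [252.69637642 162.77284743]
```

```bash
python3 -c "
from h import *
goto(.4835,.3185,.097,68.4)"
```

```text
shift [ 0.0004 -0.0035  0.0177] turn [ 0.0019 -0.0013 -0.0025] t 26.2 q [-0.21  0.54 -0.63  1.86  0.4   0.88 -1.41]
```

```bash
python3 -m jog '[{"x":0,"y":-0.0015,"z":0.004,"ax":0.001,"ay":-0.001,"az":-0.002},{"x":0,"y":-0.003,"z":0.008,"ax":0.002,"ay":-0.001,"az":-0.002},{"x":0.0004,"y":-0.0035,"z":0.012,"ax":0.002,"ay":-0.001,"az":-0.002},{"x":0.0004,"y":-0.0035,"z":0.015,"ax":0.002,"ay":-0.001,"az":-0.002},{"x":0.0004,"y":-0.0035,"z":0.017,"ax":0.002,"ay":-0.001,"az":-0.002},{"x":0.0004,"y":-0.0035,"z":0.017,"ax":0.002,"ay":-0.001,"az":-0.002},{"x":0.0004,"y":-0.0035,"z":0.017,"ax":0.002,"ay":-0.001,"az":-0.002}]'
python3 -c "
from h import *
goto(.4835,.3185,.0643,68.4)
o=get_obs();print(o['contact_force'],o['torque'])"
```

```text
t: 26.9
eef_pos: [0.4826, 0.319, 0.0967]
tool_rot: [-0.0, 0.827, 0.562, -0.001]
contact_force: [-0.7, -0.1, -3.3]
gripper_width: 0.199
grasp_force: 49.3
shift [-0.0001  0.001   0.0324] turn [-0.0013  0.0007  0.0007] t 26.9 q [-0.22  0.56 -0.62  1.87  0.42  0.85 -1.43]
[-0.72853251 -0.12478218 -3.29890696] [ 0.00728055 -0.03741481  0.03293331]
```

```bash
python3 -m jog '[{"x":0,"y":0.0005,"z":0.002,"ax":0,"ay":0,"az":0},{"x":0,"y":0.0007,"z":0.004,"ax":0,"ay":0,"az":0},{"x":0,"y":0.0007,"z":0.006,"ax":0,"ay":0,"az":0},{"x":0,"y":0.0007,"z":0.007,"ax":0,"ay":0,"az":0},{"x":0,"y":0.0007,"z":0.008,"ax":0,"ay":0,"az":0},{"x":0,"y":0.0007,"z":0.008,"ax":0,"ay":0,"az":0}]'
python3 -c "
from h import *
goto(.4835,.3185,.0643,68.4)
o=get_obs();print(rot(o['tool_rot']).inv().apply(o['contact_force']),o['torque'])"
```

```text
t: 27.5
eef_pos: [0.4831, 0.3186, 0.0885]
tool_rot: [-0.0, 0.827, 0.562, -0.001]
contact_force: [0.1, 0.2, -3.6]
gripper_width: 0.207
grasp_force: 49.3
shift [0.0001 0.0004 0.0242] turn [-0.0014  0.0009  0.0008] t 27.5 q [-0.23  0.57 -0.61  1.87  0.43  0.83 -1.43]
[0.18302391 0.02247444 3.6298427 ] [ 0.04042056 -0.07563406 -0.00504382]
```

```bash
python3 -m jog '[{"x":0,"y":0.0002,"z":0.002,"ax":0,"ay":0,"az":0},{"x":0,"y":0.0002,"z":0.004,"ax":0,"ay":0,"az":0},{"x":0,"y":0.0002,"z":0.006,"ax":0,"ay":0,"az":0},{"x":0,"y":0.0002,"z":0.007,"ax":0,"ay":0,"az":0},{"x":0,"y":0.0002,"z":0.008,"ax":0,"ay":0,"az":0}]'
python3 -c "
from h import *
o=get_obs();print(rot(o['tool_rot']).inv().apply(o['contact_force']),o['torque'])"
```

```text
t: 28.0
eef_pos: [0.4833, 0.3186, 0.0806]
tool_rot: [-0.0, 0.827, 0.562, -0.001]
contact_force: [0.8, -0.9, -3.5]
gripper_width: 0.202
grasp_force: 49.3
[-0.56682537  1.06598687  3.51514745] [-0.03201297 -0.01874172  0.03297792]
```

It's going in freely, with the foot about 12 mm deep. I'll keep lowering gently to just above home.

```bash
python3 -m jog '[{"x":0,"y":0,"z":0.002,"ax":0,"ay":0,"az":0},{"x":0,"y":0,"z":0.004,"ax":0,"ay":0,"az":0},{"x":0,"y":0,"z":0.006,"ax":0,"ay":0,"az":0},{"x":0,"y":0,"z":0.008,"ax":0,"ay":0,"az":0},{"x":0,"y":0,"z":0.01,"ax":0,"ay":0,"az":0},{"x":0,"y":0,"z":0.012,"ax":0,"ay":0,"az":0},{"x":0,"y":0,"z":0.013,"ax":0,"ay":0,"az":0},{"x":0,"y":0,"z":0.014,"ax":0,"ay":0,"az":0},{"x":0,"y":0,"z":0.014,"ax":0,"ay":0,"az":0}]'
python3 -c "
from h import *
o=get_obs();print(rot(o['tool_rot']).inv().apply(o['contact_force']),o['torque'])"
```

```text
t: 28.9
eef_pos: [0.4833, 0.3185, 0.0666]
tool_rot: [-0.0, 0.827, 0.562, -0.001]
contact_force: [0.2, 1.0, -3.0]
gripper_width: 0.199
grasp_force: 49.3
[ 1.05187358 -0.16999809  2.95438608] [ 0.00452289  0.04814979 -0.03149896]
```

```bash
python3 -m jog '[{"x":0,"y":0,"z":0.0005,"ax":0,"ay":0,"az":0},{"x":0,"y":0,"z":0.001,"ax":0,"ay":0,"az":0},{"x":0,"y":0,"z":0.0015,"ax":0,"ay":0,"az":0},{"x":0,"y":0,"z":0.002,"ax":0,"ay":0,"az":0},{"x":0,"y":0,"z":0.0024,"ax":0,"ay":0,"az":0},{"x":0,"y":0,"z":0.0024,"ax":0,"ay":0,"az":0}]'
```

```text
t: 29.5
eef_pos: [0.4833, 0.3186, 0.0644]
tool_rot: [-0.0, 0.827, 0.562, -0.001]
contact_force: [0.4, 0.8, -2.9]
gripper_width: 0.201
grasp_force: 49.3
```

```bash
for i in 1 2 3 ; do python3 -m jog '[{"x":0,"y":0,"z":0.0003,"ax":0,"ay":0,"az":0},{"x":0,"y":0,"z":0.0005,"ax":0,"ay":0,"az":0},{"x":0,"y":0,"z":0.0005,"ax":0,"ay":0,"az":0}]' | grep -E "eef|contact"; done
```

```text
eef_pos: [0.4834, 0.3187, 0.0643]
contact_force: [-2.2, -1.3, 4.5]
eef_pos: [0.4834, 0.3188, 0.0642]
contact_force: [-2.6, -2.5, 9.2]
eef_pos: [0.4833, 0.3188, 0.0641]
contact_force: [-4.6, -2.9, 14.7]
```

Contact came at z = 0.0642, the same height as in the rail, so the unit is home. I'll relax, release and lift away.

```bash
python3 -m jog '[{"x":0,"y":0,"z":-0.0006,"ax":0,"ay":0,"az":0},{"x":0,"y":0,"z":-0.001,"ax":0,"ay":0,"az":0},{"x":0,"y":0,"z":-0.001,"ax":0,"ay":0,"az":0}]'
python3 -m jog '[{"x":0,"y":0,"z":0,"ax":0,"ay":0,"az":0},{"x":0,"y":0,"z":0,"ax":0,"ay":0,"az":0},{"x":0,"y":0,"z":0,"ax":0,"ay":0,"az":0},{"x":0,"y":0,"z":0,"ax":0,"ay":0,"az":0},{"x":0,"y":0,"z":0,"ax":0,"ay":0,"az":0},{"x":0,"y":0,"z":0,"ax":0,"ay":0,"az":0}]' 0.5
python3 -m jog '[{"x":0,"y":0,"z":-0.005,"ax":0,"ay":0,"az":0},{"x":0,"y":0,"z":-0.015,"ax":0,"ay":0,"az":0},{"x":0,"y":0,"z":-0.03,"ax":0,"ay":0,"az":0},{"x":0,"y":0,"z":-0.06,"ax":0,"ay":0,"az":0},{"x":0,"y":0,"z":-0.1,"ax":0,"ay":0,"az":0},{"x":0,"y":0,"z":-0.14,"ax":0,"ay":0,"az":0},{"x":-0.03,"y":0,"z":-0.17,"ax":0,"ay":0,"az":0},{"x":-0.07,"y":0,"z":-0.18,"ax":0,"ay":0,"az":0},{"x":-0.1,"y":0,"z":-0.18,"ax":0,"ay":0,"az":0},{"x":-0.1,"y":0,"z":-0.18,"ax":0,"ay":0,"az":0}]'
python3 - <<'E'
from h import *
s=read_camera('side');t=read_camera('top')
cv2.imwrite('pics/f1.png',np.hstack([s[130:420,90:440],t[120:410,90:440]])[:,:,::-1])
E
```

```text
t: 30.7
eef_pos: [0.4834, 0.3187, 0.0642]
tool_rot: [-0.0, 0.827, 0.562, -0.0]
contact_force: [-3.5, -1.7, 6.8]
gripper_width: 0.196
grasp_force: 50.2
t: 31.3
eef_pos: [0.4833, 0.3186, 0.0638]
tool_rot: [-0.0, 0.827, 0.562, -0.001]
contact_force: [-0.0, 0.4, -0.8]
gripper_width: 0.496
grasp_force: 0.0
t: 32.3
eef_pos: [0.4463, 0.2218, 0.2453]
tool_rot: [0.001, 0.828, 0.561, -0.001]
contact_force: [0.4, 0.6, 0.8]
gripper_width: 0.495
grasp_force: 0.0
```

View pics/f1.png

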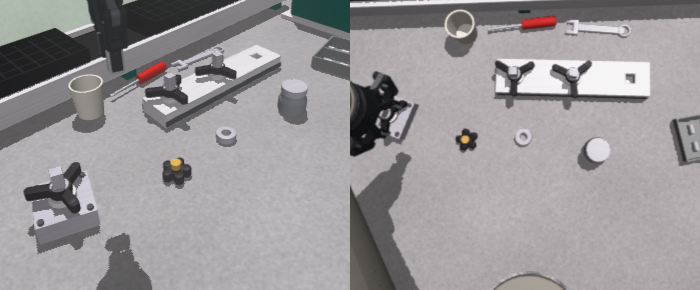

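The side view shows the dragging unit upright in the block with its flange on the top face (about (62,195)). The other two units are seated in the rail with their wheels turned, and the bystanders haven't moved.

```bash
python3 -c "
from station import *
print(hand_in())"
```

```text
the job is handed in; nothing more can be done
None
```

I turned each wheel about 100° to feel it; the unit at the rail's right-hand end (y ≈ -0.25) dragged at about 7 N against 1–2 N for the other two, so I moved it into the repair block, where it stands upright and fully home, and handed the job in at about 32 s.

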